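# Select the coil voltage on the relay tester and hold TEST

## Robot

A 6-joint arm with a two-finger parallel gripper is mounted at the origin on the work surface. World frame = base frame: x ahead of the robot, y to its left, z up, the work surface at z = 0. Lengths are in m, angles in rad, forces in N, time in s.
With the tool pointing down it reaches from about 0.25 to 0.725 m from the base axis. Payload 4 kg.
Tool frame: the origin (TCP) lies on the centre line of the jaws, within the pads' length; the fingertips stand 14 mm ahead of it and the grasp point (between the pads) lies 5 mm behind it; z points along the fingers, x is the direction in which the jaws open and shut, and the axes are right-handed (so a half turn about z gives the same grasp; the last joint's range is limited). The gripper opens to 85 mm and grips with 20 to 120 N. Pads are 22 mm wide; open, the fingers measure 114 mm over their backs; the gripper's body (76 mm by 85 mm) begins 54 mm behind the grasp point. The pads swing forward as they close: fully open they stand 13 mm farther back than shut.
Start: joints at [0, 0.241, 0.005, 1.335, 0, 1.571], TCP at [0.5, -0, 0.245] pointing down, gripper open.
Joint ranges: [-2.72, 2.72], [-1.05, 1.87], [-1.09, 1.28], [-1.99, 2.15], [-1.42, 1.44], [-3.14, 3.14]. Speed limits (rad/s): [2.79, 2.79, 3.14, 3.14, 3.14, 3.14].

## Interface

Orientations are given as a unit quaternion [x, y, z, w].
In Python, from workcell import bot gives the robot as it stands.
- The arm moves only by the tool play_rows, never from a script. Its argument "motion" is a list of rows, each an object with "fingers": the closure, from -1 (fully open) to 1 (shut), so that 0 is half open; "translation": the shift along the tool's x, y, z in cm, a list of three; "roll": the turn about the tool's z in degrees. A call has 1 to 20 rows; each row is the pose to reach, as a shift and turn from the pose commanded when the call began, along the tool's axes at that moment; what a row does not reach only later rows make up. A row lasts 1/12 s, in which the tool goes at most 41.7 mm and 7.16 degrees, less where a joint would pass 70% of its speed; a pose out of reach is approached as far as the arm can. A call with a gripper value outside its range is refused whole. The fingers move at their own pace and stop on an object; the grip force is fixed at half the most. Time passes only in rows, so rows that repeat a pose let the fingers close. It gives the time, the measured TCP pose, the force and the opening at its end, in the units of the state.
- bot.get_obs(): the state, without advancing time (a new reading comes with each control period).
- bot.camera(name): name is "scene" or "side" or "wrist"; returns a dict with "pixels" (384x512x3 uint8, red, green, blue), "intrinsics" (3x3 intrinsics, pixels), "world_to_cam" (4x4, takes a point from world to camera coordinates). Camera axes: x right, y down, z forward; pixel columns grow to the right and rows downward; lengths in m; the calibration is good to about 2 mm. A picture is of the moment at which its call begins. There is no depth.
- bot.job_done(): hands the job in, once; it reports no verdict.
The state is a dict: "clock": time; "joint_pos": joint angles; "joint_vel": joint speeds; "tau": joint torques, N m; "eef_pos": TCP position; "tool_rot": TCP orientation; "ft_force": force on the tool from outside, world axes, zero at the start; "ft_torque": the same for the moment, N m; "grip_width": finger opening in m.
Only numpy, scipy, OpenCV 4.12 (cv2) and the standard library are available. Lean on these libraries where they do the work, as an engineer would, in place of code of your own. Each camera call takes 0.05 s, during which the arm holds its last target. There are 200 camera calls.

## Task

The relay plugged into the bench tester is to be tested at the voltage marked green: with a fingertip on the black knurled dial, turn it clockwise by friction until its white pointer clicks into place at the green mark. Then take the finger off the dial, press the red TEST button fully down, and finish while still holding it down. Work gently: nothing is pinched or forced, TEST is not pressed while the dial stands at another mark, and the tester and everything else on the bench stay where they are.

Things in the scene. Friction and masses are not known exactly. Their poses are not given: they have to be found in the camera images.
- tester: bench relay tester: blue case, light grey flat top panel, 190 mm deep (x), 280 wide (y), panel 80 above the bench; loose on rubber feet, 2.6 kg. Origin: centre of its underside; x points away from the operator (from the black carrying handle in front to the display), y to the operator's left, z up. Seen from it, the dial's axis is at (-22, 75), the TEST button's at (-50, -85).
- display (a point): centre of the base of the display hood on the panel behind the dial: black, 46 mm deep (x), 110 wide (y), up to 25 above the panel
- plugged_relay (a point): foot of the relay under test on the panel behind TEST: 36 mm square, up to 74 above the panel, in a 50 diameter black socket. Lower things on the panel, 10 high at most: three lamps between dial and socket, a fuse cap between dial and TEST
- dial (a joint): angle of the black knurled dial, rad, growing clockwise seen from above. Six detents 0.5236 apart, from 0 (pointer along the tester's +y, black mark: off) to 2.618, end stops there; 1.5708 is GREEN (pointer along the tester's +x). Starts one or two clicks short of green. Let go within half a click of a detent it snaps in; passing a click takes 0.035 N m.
- selector: the dial on its sprung seat: black disc, 60 mm diameter, 16 thick, flat top 23.5 above the panel, knurled rim, white pointer line. It sinks up to 6 straight down under a finger: 2.5 N at first touch, then 1.6 N per mm, hard stop at 12 N. Pressed 4 down at 15 to 20 from its axis it follows the finger round by friction, with some slip. Origin: on its axis at panel height (sinks with it, does not turn)
- dial_top (a point): centre of the dial's flat top face, on its axis (sinks with the dial); 103.5 mm above the bench when free
- pointer_tip (a point): outer end of the white pointer line on the dial's top face, 30 mm from the axis; turns with the dial
- green_mark (a point): centre of the green mark printed on the panel, 43.5 mm from the dial's axis; the other marks are black (off), white and red, 30 degrees apart on the same circle
- test (a joint): travel of the TEST button: 0 up, 0.006 m fully down
- test_base: the TEST button with its housing: red round push button, 28 mm diameter, in a dark collar (44 diameter, 12 high) on a yellow field of the panel. Spring return, straight down, 6 travel: 1.5 N to start, 5 N fully down. Origin: on its axis, at panel height
- test_top (a point): centre of the red button's top face; when up, 22 mm above the panel (102 above the bench); moves with the button
- spare_relay: plug-in relay, clear cap on a black base, 36 x 36 x 56 mm tall, standing on the tester's panel at the back, between display and plugged-in relay. Do not touch. Origin: centre of its underside.
- bench_relay: plug-in relay, amber-grey cap on a black base, 36 x 36 x 56 mm tall, standing on the bench right of the tester. Do not touch. Origin: centre of its underside.
- capacitor: motor capacitor, aluminium can with a blue band, 40 mm diameter, 71 tall, standing on the bench left of the tester. Do not touch. Origin: centre of its underside.
- screwdriver: red-handled screwdriver, 190 mm long, lying in front of the tester (robot's side). Do not touch. Origin: centre of its underside.
- contactor: black and ivory contactor, 74 x 45 x 83 mm tall, on the bench far to the right. Do not touch. Origin: centre of its underside.
- relay_box: small blue carton, 44 x 44 x 66 mm tall, on the bench far to the left. Do not touch. Origin: centre of its underside.
- breaker: white three-pole circuit breaker with a black toggle, 66 x 54 x 83 mm tall, on the bench far to the left. Do not touch. Origin: centre of its underside.
- mug: white mug, 80 mm diameter, 92 tall, on the bench far to the right. Do not touch. Origin: centre of its underside.

How it is judged:
By the outcome, as a careful person would: the job done as asked, in the order asked, and still so for the second after the job is handed in, while the arm keeps its last pose, push and grip.
It also fails if it takes over 38 s, if anything falls off the work surface, if the arm or the gripper's body presses on something with over 40 N, if the wrist force passes 120 N, or if a joint passes its speed limit or range.

## Working session

There is one attempt and no reset: what is moved stays moved. The work goes in short steps, Python scripts to look and compute and a tool call to move; the robot and the scene stay as the last step left them, time stands still between calls to the robot, and variables do not carry over. Pictures are saved under pics/ and viewed, about 8 in all and at most 12, crops included, and the job is handed in when it is done.

Besides the shell and the picture viewer there is one more tool, called after "Request:" in YAML: its name, and indented under it one key for each argument. play_rows: Moves the arm, as the interface text tells. Its arguments: {"type":"object","properties":{"motion":{"type":"array","items":{"type":"object","properties":{"fingers":{"type":"number"},"translation":{"type":"array","items":{"type":"number"}},"roll":{"type":"number"}}}}},"required":["motion"]}

```bash
mkdir -p pics; cat > h.py <<'E'
import numpy as np, cv2
from workcell import bot
def snap(n,f):
    c=bot.camera(n); cv2.imwrite(f'pics/{f}.png',c['pixels'][:,:,::-1]); np.savez(f'pics/{f}.npz',K=c['intrinsics'],T=c['world_to_cam']); return c
def ray(c,u,v,z):
    K,T=c['intrinsics'] if 'intrinsics' in c else c['K'],c['world_to_cam'] if 'world_to_cam' in c else c['T']
    d=T[:3,:3].T@np.linalg.inv(K)@[u,v,1]; o=-T[:3,:3].T@T[:3,3]
    return o+d*(z-o[2])/d[2]
def proj(c,p):
    K,T=c['K'],c['T']; q=K@(T[:3,:3]@p+T[:3,3]); return q[:2]/q[2]
E
python3 - <<'E'
from h import *
ims=[snap(n,n+'0')['pixels'] for n in('scene','side','wrist')]
o=bot.get_obs(); print({k:np.round(v,3) for k,v in o.items()})
cv2.imwrite('pics/m0.png',cv2.resize(np.vstack([np.hstack(ims[:2]),np.hstack([ims[2],ims[2]*0])]),(800,600),interpolation=cv2.INTER_AREA)[:,:,::-1])
E
```

```text
{'clock': np.float64(0.15), 'joint_pos': array([0.   , 0.241, 0.004, 1.335, 0.   , 1.571]), 'joint_vel': array([ 0.001, -0.002,  0.003, -0.   , -0.   ,  0.001]), 'tau': array([-2.0000e-03, -3.7263e+01,  2.5264e+01,  1.2000e-02, -0.0000e+00,
        0.0000e+00]), 'eef_pos': array([0.5  , 0.   , 0.245]), 'tool_rot': array([ 1.   ,  0.   , -0.001, -0.   ]), 'ft_force': array([ 0.324, -0.006,  0.681]), 'ft_torque': array([ 0.01 , -0.047,  0.032]), 'grip_width': np.float64(0.085)}
```

View pics/m0.png

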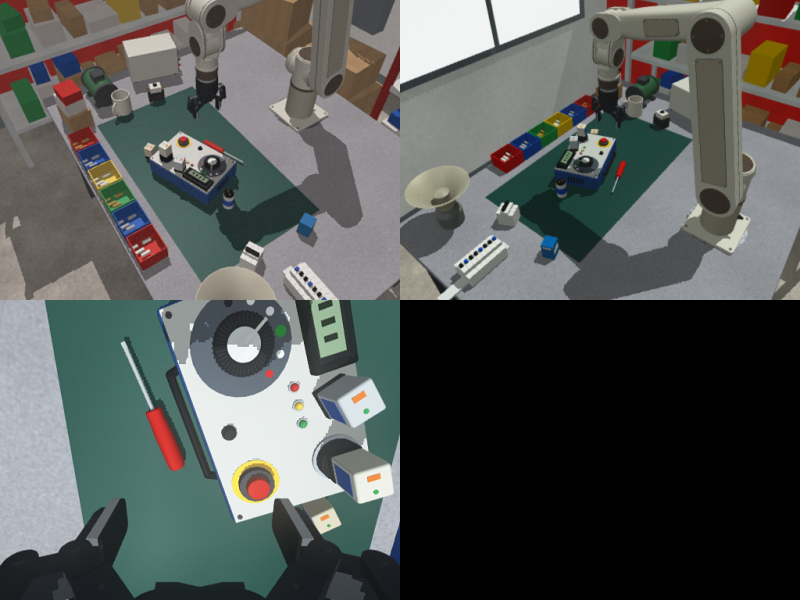

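The wrist view (mosaic lower left, scale about 0.78) shows the dial at about (243,345), green mark (281,331), pointer toward (267,323), and TEST at (259,489). Next I'll measure these.

```bash
python3 - <<'E'
from h import *
c=np.load('pics/wrist0.npz'); im=cv2.imread('pics/wrist0.png'); hsv=cv2.cvtColor(im,cv2.COLOR_BGR2HSV)
print('T',np.round(c['T'],3),c['K'][0,0])
def blobs(m,name,z,amin=15):
    n,l,s,ce=cv2.connectedComponentsWithStats(m.astype('uint8'))
    for i in range(1,n):
        if s[i,4]>amin: print(name,s[i,4],ce[i].round(1),ray(c,*ce[i],z).round(4))
H,S,V=[hsv[...,i].astype(int) for i in range(3)]
blobs((H>50)&(H<75)&(S>140)&(V>60),'green',.08)
blobs(((H<6)|(H>174))&(S>150)&(V>120),'red(z.102)',.102)
blobs((H>22)&(H<32)&(S>150)&(V>150),'yellow',.08)
# screw corners etc
crop=im[0:256,200:456]; cv2.imwrite('pics/dialcrop.png',cv2.resize(crop,None,fx=2.3,fy=2.3,interpolation=cv2.INTER_CUBIC))
E
```

```text
T [[ 1.    -0.001 -0.002 -0.499]
 [ 0.    -0.945  0.327 -0.042]
 [-0.002 -0.327 -0.945  0.382]
 [ 0.     0.     0.     1.   ]] 328.2047904083611
green 164 [358.8  39.1] [0.5842 0.1123 0.08  ]
green 25 [468.4 142.1] [0.6917 0.0273 0.08  ]
green 20 [480.8 245.6] [ 0.7264 -0.0778  0.08  ]
red(z.102) 72 [344.5  93.9] [0.5706 0.0703 0.102 ]
red(z.102) 64 [377.1 112.3] [0.5983 0.056  0.102 ]
red(z.102) 1704 [211.7 178.2] [4.617e-01 1.000e-04 1.020e-01]
red(z.102) 555 [330.8 242.2] [ 0.5696 -0.0621  0.102 ]
yellow 25 [383.4 137.1] [0.6145 0.0319 0.08  ]
yellow 687 [321.6 230.1] [ 0.5651 -0.0605  0.08  ]
```

View pics/dialcrop.png

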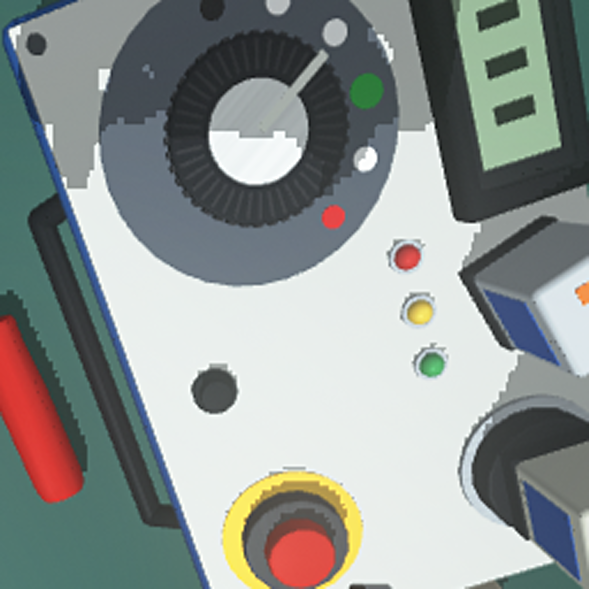

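The crop shows the pointer (tip about 323,55) at the white mark just before green, so it is one click (30°) short. Dial centre is at crop (259,132), TEST top at about (302,555).

```bash
python3 - <<'E'
from h import *
c=np.load('pics/wrist0.npz')
f=lambda u,v,z: ray(c,200+u/2.3,v/2.3,z)
d=f(258,131,.1035); p=f(325,54,.1035); g=f(367,91,.08); t=f(303,554,.102); 
print('dial',d.round(4),'tip',p.round(4),'green',g.round(4),'test',t.round(4))
a=lambda v:np.degrees(np.arctan2(v[1],v[0]))
print('ptr',a(p-d),'green',a(g-d),np.linalg.norm((g-d)[:2]))
y=a(t-d)-a(np.array([-28,-160])); print('yaw from dial-test',y,np.linalg.norm((t-d)[:2]),'exp .1624')
E
```

```text
dial [0.5431 0.0976 0.1035] tip [0.5634 0.1207 0.1035] green [0.5849 0.112  0.08  ] test [ 0.5703 -0.0607  0.102 ]
ptr 48.625064753684306 green 18.952564255587628 0.04415815935516069
yaw from dial-test 19.681319311114123 0.16066186771068824 exp .1624
```

Request:
play_rows:
  motion:
    - {"fingers": 1,"translation": [0.6,-1,0],"roll": 0}
    - {"fingers": 1,"translation": [1.4,-2.5,0],"roll": 0}
    - {"fingers": 1,"translation": [2.4,-4.2,0],"roll": 0}
    - {"fingers": 1,"translation": [3.4,-6,0],"roll": 0}
    - {"fingers": 1,"translation": [4.2,-7.4,0],"roll": 0}
    - {"fingers": 1,"translation": [4.6,-8.1,0.5],"roll": 0}
    - {"fingers": 1,"translation": [4.6,-8.1,1.5],"roll": 0}
    - {"fingers": 1,"translation": [4.6,-8.1,3],"roll": 0}
    - {"fingers": 1,"translation": [4.6,-8.1,4.5],"roll": 0}
    - {"fingers": 1,"translation": [4.6,-8.1,6],"roll": 0}
    - {"fingers": 1,"translation": [4.6,-8.1,7.5],"roll": 0}
    - {"fingers": 1,"translation": [4.6,-8.1,8.5],"roll": 0}
    - {"fingers": 1,"translation": [4.6,-8.1,9],"roll": 0}
    - {"fingers": 1,"translation": [4.6,-8.1,9],"roll": 0}
    - {"fingers": 1,"translation": [4.6,-8.1,9],"roll": 0}

```text
clock: 1.4
eef_pos: [0.5459, 0.0808, 0.1554]
tool_rot: [1.0, -0.0, -0.0, 0.0]
ft_force: [1.0, -0.0, -0.5]
grip_width: -0.0
```

```bash
python3 - <<'E'
from h import *
snap('wrist','w1'); o=bot.get_obs(); print(o['eef_pos'].round(4),o['ft_force'].round(2),o['grip_width'])
c=np.load('pics/w1.npz'); print(proj(c,np.array([.5431,.0976,.1035])),proj(c,np.append(o['eef_pos'][:2],o['eef_pos'][2]-.014)))
E
```

```text
[0.5464 0.0809 0.1559] [-0.47  0.86 -0.52] 0.00016841238641358548
[249.87236173 196.6691568 ] [255.51492112 255.45527385]
```

View pics/w1.png

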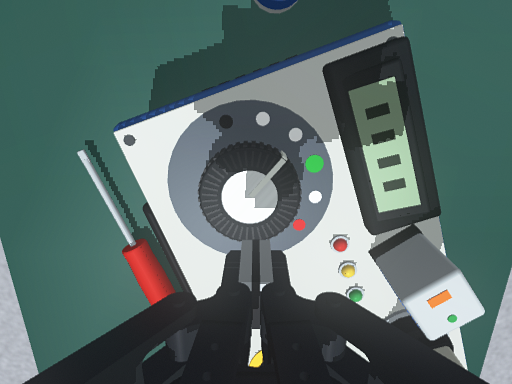

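The dial centre is at (249,196), matching the prediction, and the pointer is at (285,155). Now descending onto the dial.

Request:
play_rows:
  motion:
    - {"fingers": 1,"translation": [0,0,1],"roll": 0}
    - {"fingers": 1,"translation": [0,0,2],"roll": 0}
    - {"fingers": 1,"translation": [0,0,2.8],"roll": 0}
    - {"fingers": 1,"translation": [0,0,3.3],"roll": 0}
    - {"fingers": 1,"translation": [0,0,3.6],"roll": 0}
    - {"fingers": 1,"translation": [0,0,3.8],"roll": 0}
    - {"fingers": 1,"translation": [0,0,3.95],"roll": 0}
    - {"fingers": 1,"translation": [0,0,4.05],"roll": 0}
    - {"fingers": 1,"translation": [0,0,4.15],"roll": 0}
    - {"fingers": 1,"translation": [0,0,4.2],"roll": 0}
    - {"fingers": 1,"translation": [0,0,4.2],"roll": 0}
    - {"fingers": 1,"translation": [0,0,4.2],"roll": 0}

```text
clock: 2.45
eef_pos: [0.5462, 0.081, 0.1146]
tool_rot: [1.0, 0.0, 0.001, -0.0]
ft_force: [-2.8, -0.0, 6.4]
grip_width: -0.0004
```

Request:
play_rows:
  motion:
    - {"fingers": 1,"translation": [0,0,0.1],"roll": 0}
    - {"fingers": 1,"translation": [0,0,0.17],"roll": 0}
    - {"fingers": 1,"translation": [-0.07,0.01,0.17],"roll": 2.5}
    - {"fingers": 1,"translation": [-0.146,0.021,0.17],"roll": 5}
    - {"fingers": 1,"translation": [-0.22,0.025,0.17],"roll": 7.5}
    - {"fingers": 1,"translation": [-0.293,0.029,0.17],"roll": 10}
    - {"fingers": 1,"translation": [-0.366,0.028,0.17],"roll": 12.5}
    - {"fingers": 1,"translation": [-0.44,0.024,0.17],"roll": 15}
    - {"fingers": 1,"translation": [-0.513,0.016,0.17],"roll": 17.5}
    - {"fingers": 1,"translation": [-0.586,0.006,0.17],"roll": 20}
    - {"fingers": 1,"translation": [-0.659,-0.009,0.17],"roll": 22.5}
    - {"fingers": 1,"translation": [-0.731,-0.025,0.17],"roll": 25}
    - {"fingers": 1,"translation": [-0.731,-0.025,0.17],"roll": 25}

```text
clock: 3.53
eef_pos: [0.5409, 0.0808, 0.1139]
tool_rot: [0.976, -0.217, 0.003, -0.0]
ft_force: [0.7, -1.9, 8.2]
grip_width: -0.0002
```

```bash
cat >> h.py <<'E'
def look(f):
    snap('wrist',f); o=bot.get_obs(); print(o['clock'],o['eef_pos'].round(4),o['ft_force'].round(2))
E
python3 -c "
from h import *
look('w2')"
```

```text
3.5833 [0.5409 0.0809 0.114 ] [-0.64 -1.93  8.56]
```

View pics/w2.png

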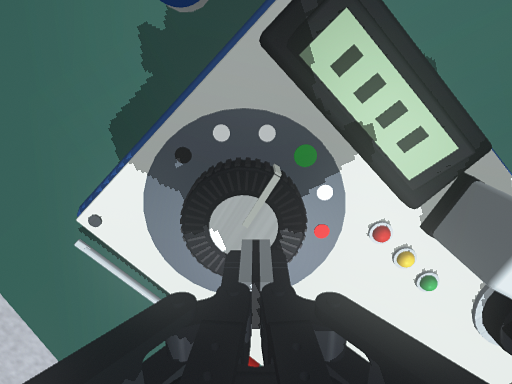

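The view rotated 25°: pointer tip at (279,168), dial centre about (244,222), green mark (305,155). I'll compute the pointer angle.

```bash
cat >> h.py <<'E'
def ang(f,u,v,z=.1):
    c=np.load(f'pics/{f}.npz'); im=cv2.imread(f'pics/{f}.png')
    d=np.array([.5431,.0976]); p=ray(c,u,v,z)[:2]-d
    hsv=cv2.cvtColor(im,cv2.COLOR_BGR2HSV); m=cv2.inRange(hsv,(50,140,60),(75,255,255))
    n,l,s,ce=cv2.connectedComponentsWithStats(m); i=1+np.argmax(s[1:,4]); g=ray(c,*ce[i],.08)[:2]-d
    a=lambda v:np.degrees(np.arctan2(v[1],v[0])).round(1)
    print('centre px',proj(c,np.append(d,z)).round(1),'ptr',a(p),np.linalg.norm(p).round(4),'green',a(g),np.linalg.norm(g).round(4),ce[i].round(1))
E
python3 -c "
from h import *
ang('w2',278,168)"
```

```text
centre px [244.  226.1] ptr 36.3 0.0329 green 19.2 0.0431 [304.9 155.3]
```

Request:
play_rows:
  motion:
    - {"fingers": 1,"translation": [-0.07,0.01,0.03],"roll": 2.5}
    - {"fingers": 1,"translation": [-0.146,0.021,0.03],"roll": 5}
    - {"fingers": 1,"translation": [-0.22,0.025,0.03],"roll": 7.5}
    - {"fingers": 1,"translation": [-0.293,0.029,0.03],"roll": 10}
    - {"fingers": 1,"translation": [-0.366,0.028,0.03],"roll": 12.5}
    - {"fingers": 1,"translation": [-0.44,0.024,0.03],"roll": 15}
    - {"fingers": 1,"translation": [-0.44,0.024,0.03],"roll": 15}

```text
clock: 4.17
eef_pos: [0.5366, 0.0819, 0.1136]
tool_rot: [0.939, -0.343, 0.003, 0.0]
ft_force: [-0.6, -3.5, 8.9]
grip_width: -0.0002
```

```bash
python3 -c "
from h import *
look('w3')"
```

```text
4.2167 [0.5366 0.0819 0.1136] [-0.4  -2.62  8.53]
```

View pics/w3.png

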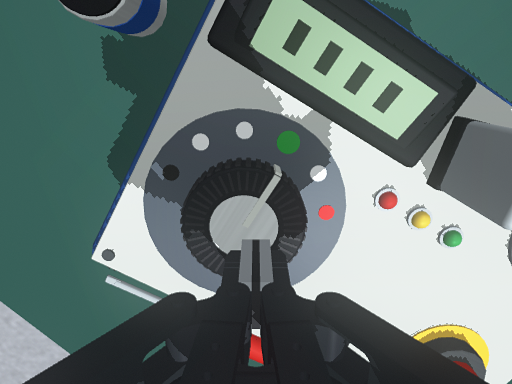

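The pointer tip is at (279,168), level with the green mark (288,142) as seen from the centre (244,225), so it is about 2° short of the detent. Lifting off so it snaps in.

Request:
play_rows:
  motion:
    - {"fingers": 1,"translation": [0,0,-0.15],"roll": 0}
    - {"fingers": 1,"translation": [0,0,-0.3],"roll": 0}
    - {"fingers": 1,"translation": [0,0,-0.6],"roll": 0}
    - {"fingers": 1,"translation": [0,0,-1.2],"roll": 0}
    - {"fingers": 1,"translation": [0,0,-2.2],"roll": 0}
    - {"fingers": 1,"translation": [0,0,-3.2],"roll": 0}
    - {"fingers": 1,"translation": [0,0,-4.2],"roll": 0}
    - {"fingers": 1,"translation": [0,0,-5],"roll": 0}
    - {"fingers": 1,"translation": [0,0,-5],"roll": 0}
    - {"fingers": 1,"translation": [0,0,-5],"roll": 0}

```text
clock: 5.05
eef_pos: [0.5351, 0.0831, 0.1622]
tool_rot: [0.94, -0.342, 0.001, -0.0]
ft_force: [-0.6, -0.7, -0.5]
grip_width: 0.0002
```

```bash
python3 -c "
from h import *
look('w4');ang('w4',256,150,.1035)"
```

```text
5.1 [0.5346 0.083  0.1614] [ 0.84  0.16 -0.21]
centre px [249.7 194.2] ptr 42.0 0.0276 green 19.3 0.043 [284.1 127.3]
```

View pics/w4.png

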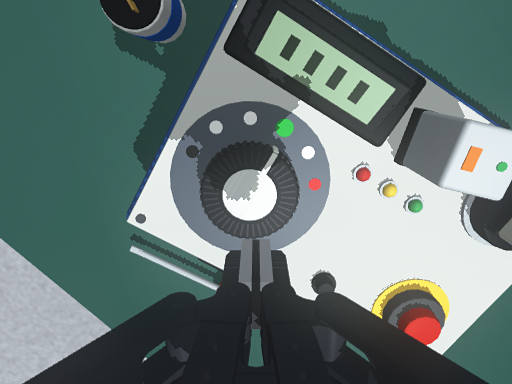

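The pointer tip is at (276,150) with green at (284,127). TEST top is visible at about (421,326).

```bash
python3 - <<'E'
from h import *
ang('w4',276,150,.1035)
c=np.load('pics/w4.npz'); im=cv2.imread('pics/w4.png'); hsv=cv2.cvtColor(im,cv2.COLOR_BGR2HSV)
m=cv2.inRange(hsv,(0,150,100),(6,255,255))|cv2.inRange(hsv,(174,150,100),(180,255,255))
m[:300]=0;m[:,:390]=0
k=cv2.findContours(m,0,2)[0]; k=max(k,key=cv2.contourArea); (x,y),r=cv2.minEnclosingCircle(k); print(x,y,r,cv2.boundingRect(k),ray(c,x,y,.102).round(4), ray(c,422,326,.102).round(4))
# model prediction: yaw 19.3 from dial
a=np.radians(19.4); R=np.array([[np.cos(a),-np.sin(a)],[np.sin(a),np.cos(a)]]); print('pred',np.array([.5431,.0976])+R@[-.028,-.160])
E
```

```text
centre px [249.7 194.2] ptr 20.4 0.0314 green 19.3 0.043 [284.1 127.3]
420.0 326.5 20.500099182128906 (400, 308, 41, 37) [ 0.5708 -0.0578  0.102 ] [ 0.5721 -0.0583  0.102 ]
pred [ 0.56983555 -0.06261614]
```

Request:
play_rows:
  motion:
    - {"fingers": 1,"translation": [0.6,0.45,-0.5],"roll": -2}
    - {"fingers": 1,"translation": [1.8,1.3,-1],"roll": -6}
    - {"fingers": 1,"translation": [3.3,2.4,-1],"roll": -11}
    - {"fingers": 1,"translation": [4.8,3.5,-1],"roll": -16}
    - {"fingers": 1,"translation": [6.3,4.6,-1],"roll": -21}
    - {"fingers": 1,"translation": [7.8,5.7,-1],"roll": -26}
    - {"fingers": 1,"translation": [9.3,6.8,-1],"roll": -31}
    - {"fingers": 1,"translation": [10.6,7.75,-1],"roll": -35}
    - {"fingers": 1,"translation": [11.5,8.4,-1],"roll": -38}
    - {"fingers": 1,"translation": [11.95,8.75,-0.5],"roll": -40}
    - {"fingers": 1,"translation": [11.95,8.75,0.5],"roll": -40}
    - {"fingers": 1,"translation": [11.95,8.75,1.3],"roll": -40}
    - {"fingers": 1,"translation": [11.95,8.75,2],"roll": -40}
    - {"fingers": 1,"translation": [11.95,8.75,2],"roll": -40}
    - {"fingers": 1,"translation": [11.95,8.75,2],"roll": -40}

```text
clock: 6.35
eef_pos: [0.5691, -0.0603, 0.1403]
tool_rot: [1.0, 0.0, -0.001, -0.0]
ft_force: [0.3, 0.3, 0.4]
grip_width: 0.0002
```

```bash
python3 -c "
from h import *
look('w5')
c=np.load('pics/w5.npz');print(proj(c,np.array([.57,-.061,.102])),proj(c,np.array([.57,-.061,.128])))"
```

```text
6.4 [ 0.5696 -0.0603  0.141 ] [-0.07  0.08  0.22]
[256.45413345 234.13835894] [256.49809475 258.28154233]
```

View pics/w5.png

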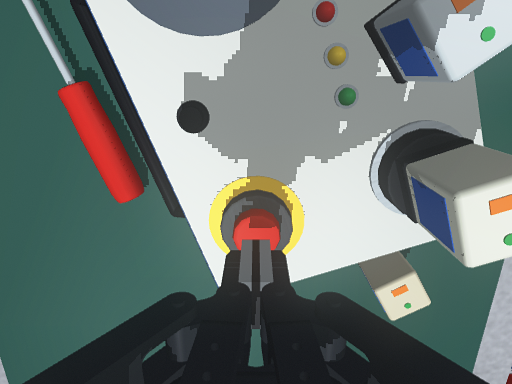

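The button is centred under the fingertip, at column about 257. Pressing slowly.

Request:
play_rows:
  motion:
    - {"fingers": 1,"translation": [0,0,0.8],"roll": 0}
    - {"fingers": 1,"translation": [0,0,1.6],"roll": 0}
    - {"fingers": 1,"translation": [0,0,2.1],"roll": 0}
    - {"fingers": 1,"translation": [0,0,2.4],"roll": 0}
    - {"fingers": 1,"translation": [0,0,2.6],"roll": 0}
    - {"fingers": 1,"translation": [0,0,2.8],"roll": 0}
    - {"fingers": 1,"translation": [0,0,2.95],"roll": 0}
    - {"fingers": 1,"translation": [0,0,3.1],"roll": 0}
    - {"fingers": 1,"translation": [0,0,3.1],"roll": 0}
    - {"fingers": 1,"translation": [0,0,3.1],"roll": 0}
    - {"fingers": 1,"translation": [0,0,3.1],"roll": 0}

```text
clock: 7.32
eef_pos: [0.5698, -0.0609, 0.1107]
tool_rot: [1.0, 0.0, 0.0, 0.0]
ft_force: [-2.7, -0.4, 5.5]
grip_width: 0.0001
```

Request:
play_rows:
  motion:
    - {"fingers": 1,"translation": [0,0,0.05],"roll": 0}
    - {"fingers": 1,"translation": [0,0,0.1],"roll": 0}
    - {"fingers": 1,"translation": [0,0,0.15],"roll": 0}
    - {"fingers": 1,"translation": [0,0,0.15],"roll": 0}
    - {"fingers": 1,"translation": [0,0,0.15],"roll": 0}
    - {"fingers": 1,"translation": [0,0,0.15],"roll": 0}

```text
clock: 7.82
eef_pos: [0.57, -0.061, 0.11]
tool_rot: [1.0, 0.0, 0.0, 0.0]
ft_force: [-6.0, 1.1, 11.0]
grip_width: 0.0002
```

```bash
python3 -c "
from h import *
look('w6')
for n in('scene','side'): snap(n,n+'6')
print(bot.get_obs()['ft_force'],bot.get_obs()['eef_pos'])
a=cv2.imread('pics/w6.png');
b=[cv2.absdiff(cv2.imread(f'pics/{n}0.png'),cv2.imread(f'pics/{n}6.png'))  for n in('scene','side')]
s=cv2.imread('pics/scene6.png')[140:290,160:340]; s=cv2.resize(s,(461,384),interpolation=cv2.INTER_CUBIC)
cv2.imwrite('pics/m6.png',cv2.resize(np.hstack([a,s]),(800,316)))"
```

```text
7.8667 [ 0.57   -0.0609  0.11  ] [-4.51  1.    9.96]
[-5.68239551  1.21069079  9.88216195] [ 0.56996338 -0.06097457  0.10995138]
```

View pics/m6.png

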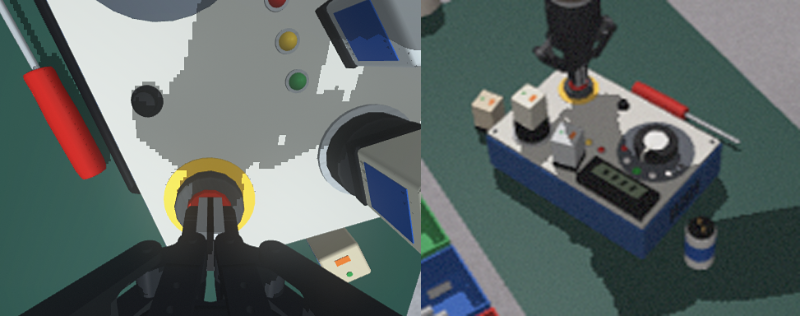

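The button is fully down: fingertip at 0.096 m with 10 N, above the 5 N end force. The pointer faces green. One last check that the tester hasn't moved, then hand in.

```bash
python3 -c "
from h import *
for n,(r0,r1,c0,c1) in {'scene':(190,265,225,310),'side':(195,240,705-512,800-512)}.items():
    g=[cv2.imread(f'pics/{n}{k}.png',0) for k in(0,6)]
    p=cv2.goodFeaturesToTrack(g[0][r0:r1,c0:c1],40,.05,4)+np.float32([c0,r0])
    q,s,e=cv2.calcOpticalFlowPyrLK(g[0],g[1],p,None); d=(q-p)[s>0]; print(n,len(d),np.median(d,0))
bot.job_done(); print(bot.get_obs()['ft_force'].round(1))"
```

```text
scene 40 [ 0.08987427 -0.13394928]
side 30 [ 0.00746155 -0.09300995]
the job is handed in; nothing more can be done
the job is handed in; nothing more can be done
```

The dial now stands at green and TEST is held fully down. I handed the job in at about 8 s with the finger still pressing.

- **Dial:** I turned it one click clockwise with the shut fingertips, pressing with about 8.5 N, then lifted off. After lift-off the pointer measured 20.4° against 19.3° for the green mark, which is within measuring error.
- **TEST:** The fingertip stopped at 96 mm above the bench, about 6 mm of travel. The force was about 10 N, above the 5 N needed for fully down. There was also a sideways force of about 5 to 6 N on the fingertip.
- **Tester:** Image features on the tester in the scene and side views shifted by 0.2 pixels or less between start and finish, so it did not visibly move. I did not check the other bench items one by one, but no move came near them.

No check failed. The TEST position estimates differed by up to about 5 mm between views. I pressed at (0.570, -0.061), between them, and the close-up showed the button centred side to side under the finger.

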